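Seat the specimen wheel on the abrasion tester's drive key

ROBOT

A 6-joint arm with a two-finger parallel gripper is mounted at the origin on the work surface. World frame = base frame: x ahead of the robot, y to its left, z up, the work surface at z = 0. Lengths are in mm, angles in rad, forces in N, time in s.
With the tool pointing down it reaches from about 350 to 875 mm from the base axis. Payload 4.2 kg.
Tool frame: the origin (TCP) lies between the finger pads; the fingertips stand 14 mm ahead of it and the grasp point (between the pads) lies 5 mm behind it; z points along the fingers, y is the line along which they close (so a half turn about z gives the same grasp; the last joint's range is limited). The gripper opens to 85 mm and grips with 20 to 120 N. Pads are 22 mm wide; open, the fingers measure 114 mm over their backs; the gripper's body (76 mm by 85 mm) begins 54 mm behind the grasp point. The pads swing forward as they close: fully open they stand 13 mm farther back than shut.
Start: joints at [1.494, 0.385, 0.008, 0, -1.194, -0.259], TCP at [205.92, 590.081, 245.312] pointing down, gripper open.
Joint ranges: [-3.14, 3.14], [-1.21, 2.06], [-1.07, 1.41], [-3.16, 2.05], [-2.99, -0.16], [-3.1, 3.1]. Speed limits (rad/s): [2.79, 2.79, 3.14, 3.14, 3.14, 3.14].

INTERFACE

Orientations are given as a unit quaternion [x, y, z, w].
In Python, from bench import * gives the robot as it stands.
- The arm moves only by the tool carry_out, never from a script. Its argument "motion" is a list of rows, each a list of 7 numbers: the turn, a rotation vector about the tool's x, y, z in rad, then the shift along the tool's x, y, z in mm, then the opening, from -1 (shut) to 1 (fully open), so that 0 is half open. A call has 1 to 5 rows; each row is the pose to reach, as a shift and turn from the pose commanded when the call began, along the tool's axes at that moment; what a row does not reach only later rows make up. A row lasts 1/8 s, in which the tool goes at most 62.5 mm and 10.7 degrees, less where a joint would pass 70% of its speed; a pose out of reach is approached as far as the arm can. A call with a gripper value outside its range is refused whole. The fingers move at their own pace and stop on an object; the grip force is fixed at half the most. Time passes only in rows, so rows that repeat a pose let the fingers close. It gives the time, the measured TCP pose, the force, the opening and the grip force at its end, in the units of the state.
- read_state(): the state, without advancing time (a new reading comes with each control period).
- get_image(name): name is "side" or "top"; returns a dict with "color" (384x512x3 uint8, blue, green, red), "mtx" (3x3 intrinsics, pixels), "position" and "orientation" of the camera in the world. Camera axes: x right, y down, z forward; pixel columns grow to the right and rows downward; lengths in mm; the calibration is good to about 2 mm. A picture is of the moment at which its call begins. There is no depth.
- job_done(): hands the job in; it is judged then, once.
The state is a dict: "clock": time; "joints": joint angles; "joint_vel": joint speeds; "joint_efforts": joint torques, N m; "position": TCP position; "ee_rot": TCP orientation; "contact_force": force on the tool from outside, world axes, zero at the start; "wrist_torque": the same for the moment, N m; "gripper_width": finger opening in mm; "grasp_force": force on a finger pad.
Only numpy, scipy, OpenCV 4.12 (cv2) and the standard library are available. Lean on these libraries where they do the work, as an engineer would, in place of code of your own. Each camera call takes 0.05 s, during which the arm holds its last target. There are 200 camera calls.

TASK

On one of the two abrasion testers the specimen wheel with the yellow handle is only perched on top of its drive key. Take this wheel by the handle, turn it while pressing it down until its red marks line up with the red marks on the turntable and it drops fully home, flat on the turntable, then let go. Leave the blue-handled wheel on the other tester as it is.

Things in the scene. Friction and masses are not known exactly. Their poses are not given: they have to be found in the camera images.
- handle_a (a point): Centre of the yellow bow handle in the middle of the wheel to be seated: a level bar 60 mm long (x), 16 wide (y), 22 high (z up), with a 16 mm gap below it to the black rubber ring. The wheel is an aluminium disc 120 mm across, about 0.45 kg, with a red mark at each end of the handle's line. Turning by half a turn makes no difference.
- slot_a (a point): Centre of the same wheel's underside, 54 mm below the handle's centre. A slot 23 mm wide, 14 deep crosses the underside along x (the handle's line); central hole 22 mm. At the start the hole is over the centre pin and the underside rests level on the drive key, turned 35 to 75 degrees anticlockwise (from above) from the key. It drops 12 mm when within about 10 degrees of it.
- spindle_a (a point): Centre of the top face of the steel turntable (152 mm across, fixed, 78 mm above the bench) under that wheel. x runs along the drive key, a bar 52 mm long, 12 wide, 12 high on this face; z up. Round centre pin 16 mm thick, tip 38 mm above this point. Red marks 62 to 74 mm from the axis lie on the key's line. Wheel home: underside on this face, handle's centre 54 mm above, along the key.
- handle_b (a point): Centre of the blue bow handle of the other wheel, of the same shape, already home on the other tester: a bystander, to be left alone.
Mind the look-alikes: they are no part of the job. What is shaped like the part that bears handle_a but orange or turquoise is not meant.

How it is judged (in metres and radians):
At the end, for the whole second after the job is handed in: The yellow-handled wheel lies home on its turntable: its underside within 3 mm of the turntable's face, level within 3 degrees, centred within 10 mm and in line with the drive key within 15 degrees, released; the blue-handled wheel is within 20 mm of where it was (z of handle_a in the frame of spindle_a between 0.05 and 0.057 m and horizontal distance between handle_a and spindle_a below 0.01 m and angle between the x axis of handle_a and the x axis of spindle_a, either way round below 0.26 rad and angle between handle_a's own z axis and vertical below 0.06 rad and distance of handle_b from where it was at the start of the episode below 0.02 m); the robot touches nothing.
It fails at once if the blue-handled wheel is moved by more than 20 mm (distance of handle_b from where it was at the start of the episode above 0.02 m).
It also fails if it takes over 29 s, if anything falls off the work surface, if the arm or the gripper's body presses on something with over 40 N, if the wrist force passes 120 N, or if a joint passes its speed limit or range.

## Working session

There is one attempt and no reset: what is moved stays moved. The work goes in short steps, Python scripts to look and compute and a tool call to move; the robot and the scene stay as the last step left them, time stands still between calls to the robot, and variables do not carry over. Pictures are saved under pics/ and viewed, at most 10 in all, crops included, and the job is handed in when it is done.

Besides the shell and the picture viewer there is one more tool, called after ">>>" as a command line: name --pt "numbers of a row" for each row, then --argument value for the rest. carry_out: Moves the arm, as the interface text tells. Its arguments: {"type":"object","properties":{"motion":{"type":"array"}},"required":["motion"]}

```bash
mkdir -p pics
python3 - <<'E'
from bench import *
import cv2
s=read_state();print(s)
for n in("top","side"):
    i=get_image(n);cv2.imwrite(f"pics/{n}0.png",i["color"]);print(n,i["mtx"],i["position"],i["orientation"])
E
```

```text
{'clock': 0.0, 'joints': array([ 1.49361486e+00,  3.85557919e-01,  6.60344699e-03, -4.95314128e-04,
       -1.19401993e+00, -2.58640180e-01]), 'joint_vel': array([-1.57170635e-03, -5.02532952e-04,  7.10369503e-05,  3.35592832e-04,
       -1.17519665e-04, -3.11569986e-04]), 'joint_efforts': array([ 6.64131244e-05, -3.92283404e+01,  1.88393658e+01,  4.18615535e+00,
       -4.76354515e-03,  4.66448554e-06]), 'position': array([205.74004894, 589.56391913, 244.21253235]), 'ee_rot': array([ 9.85920183e-01, -1.67212900e-01, -1.30567026e-04,  1.10541358e-03]), 'contact_force': array([-0.54120454,  0.19803202,  0.42830219]), 'wrist_torque': array([-0.01185042,  0.05007191,  0.04549259]), 'grasp_force': 0.0, 'gripper_width': 85.76867043160912}
top [[482.33876012   0.         256.34244361]
 [  0.         482.33876012 192.25203645]
 [  0.           0.           1.        ]] [ 289.6734136 -117.6906382 1212.643071 ] [ 0.70907399 -0.69850683  0.06485194 -0.07138989]
side [[402.68599626   0.         254.90854539]
 [  0.         402.68599626 195.26476876]
 [  0.           0.           1.        ]] [416.98973913 645.64001009 867.42415011] [-0.04267303  0.92466936 -0.37813064  0.01352053]
```

View pics/top0.png

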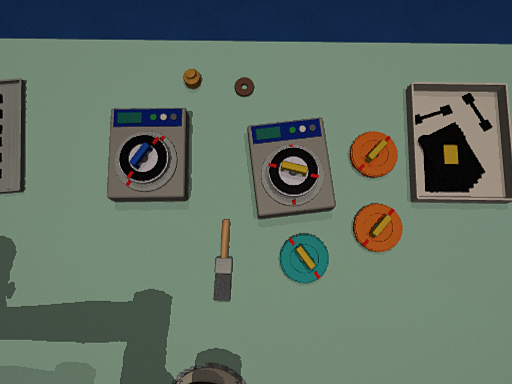

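View pics/side0.png

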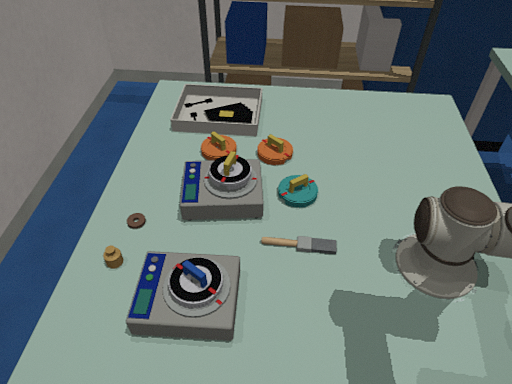

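The top picture shows two testers. The yellow-handled wheel with aluminium and black ring is on a tester at (294,170), and the blue wheel is on the other at (143,157). Look-alikes are the orange discs at (374,154) and (378,227), the turquoise disc at (304,258), and the yellow pad in the tray at (451,154). I choose (294,170) and check it in a crop.

```bash
cat > h.py <<'E'
import cv2,numpy as np
from bench import *
from scipy.spatial.transform import Rotation as R
def ray(i,u,v,z):
    d=R.from_quat(i["orientation"]).apply(np.linalg.inv(i["mtx"])@[u,v,1]);p=np.array(i["position"])
    return p+d*(z-p[2])/d[2]
def px(i,P):
    c=R.from_quat(i["orientation"]).inv().apply(np.array(P)-i["position"]);q=i["mtx"]@c;return q[:2]/q[2]
def blobs(i,lo,hi,box,amin=4):
    m=cv2.inRange(cv2.cvtColor(i["color"],cv2.COLOR_BGR2HSV),lo,hi);k=np.zeros_like(m);x0,y0,x1,y1=box
    k[y0:y1,x0:x1]=m[y0:y1,x0:x1];n,l,st,c=cv2.connectedComponentsWithStats(k)
    out=[]
    for j in range(1,n):
        if st[j,4]>=amin:
            ys,xs=np.nonzero(l==j);out.append((c[j].round(1),st[j,4],cv2.minAreaRect(np.c_[xs,ys].astype(np.float32))))
    return out
E
python3 - <<'E'
from h import *
i=get_image("top");c=i["color"][110:225,240:345];cv2.imwrite("pics/c1.png",cv2.resize(c,None,fx=5,fy=5,interpolation=cv2.INTER_CUBIC))
box=(240,110,345,225)
print("red")
for b in blobs(i,(0,150,90),(8,255,255),box):print(b,ray(i,*b[0],78).round(1),ray(i,*b[0],135).round(1))
print("yel")
for b in blobs(i,(18,150,60),(32,255,255),box):print(b,ray(i,*b[0],153).round(1))
j=get_image("side")
for b in blobs(j,(18,130,60),(32,255,255),(205,140,255,190)):print("side",b,ray(j,*b[0],150).round(1))
for b in blobs(j,(0,130,60),(8,255,255),(195,140,265,220)):print("sred",b,ray(j,*b[0],78).round(1))
E
```

```text
red
(array([290.5, 145.3]), np.int32(6), ((290.5, 145.5), (1.0, 3.0), 90.0)) [ 629.3 -187.    78. ] [ 612.3 -183.5  135. ]
(array([272.4, 164.9]), np.int32(27), ((272.3823547363281, 164.9705810546875), (7.518604278564453, 3.152963161468506), 14.03624439239502)) [ 579.4 -143.2   78. ] [ 564.8 -141.9  135. ]
(array([314.2, 175.4]), np.int32(25), ((314.3500061035156, 175.4499969482422), (7.273237705230713, 3.1622776985168457), 18.43494987487793)) [ 554.7 -244.2   78. ] [ 541.4 -237.9  135. ]
(array([293.8, 201.5]), np.int32(19), ((293.5, 201.5), (5.0, 3.0), 90.0)) [ 490.1 -195.1   78. ] [ 480.  -191.2  135. ]
yel
(array([293.9, 166.7]), np.int32(184), ((293.9411926269531, 167.2353057861328), (26.19384765625, 7.761139392852783), 14.03624439239502)) [ 556.7 -190.2  153. ]
side (array([220. , 143.3]), np.int32(75), ((218.0, 144.5), (9.0, 14.0), 90.0)) [ 592.3 -253.7  150. ]
side (array([229.1, 161.7]), np.int32(169), ((229.00259399414062, 162.2098388671875), (10.14940071105957, 24.401750564575195), 30.256441116333008)) [ 555.8 -176.7  150. ]
sred (array([263.2, 140.4]), np.int32(5), ((263.0, 140.5), (1.0, 2.0), 90.0)) [ 475.9 -372.    78. ]
sred (array([227.5, 151.2]), np.int32(8), ((227.50003051757812, 151.00001525878906), (3.535533905029297, 2.1213202476501465), 45.0)) [ 581.2 -307.6   78. ]
sred (array([236. , 156.5]), np.int32(4), ((236.0, 156.5), (3.0, 0.0), -90.0)) [ 552.1 -285.1   78. ]
sred (array([207.2, 177.2]), np.int32(4), ((207.20004272460938, 177.1000213623047), (2.2360680103302, 0.8944271206855774), 26.56505012512207)) [ 623.1 -185.8   78. ]
sred (array([222.9, 178.9]), np.int32(15), ((223.00003051757812, 179.00001525878906), (2.8284268379211426, 4.242640495300293), 45.0)) [ 577.3 -183.1   78. ]
sred (array([254. , 178.5]), np.int32(6), ((254.0, 178.5), (1.0, 4.0), 90.0)) [ 488.9 -193.4   78. ]
```

View pics/c1.png

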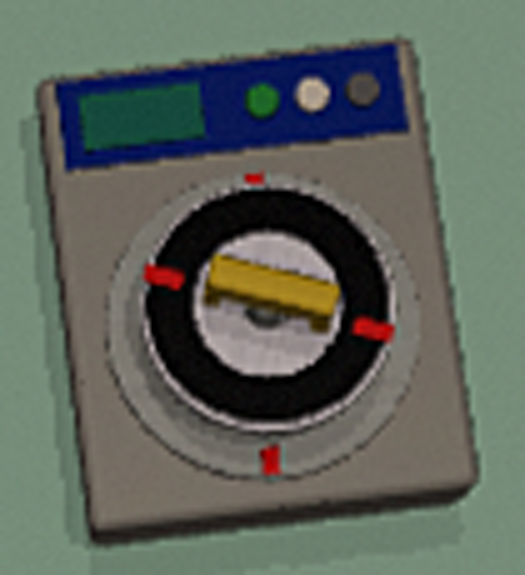

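The crop confirms it: a bare aluminium wheel with a black ring and yellow handle. Wheel marks are at (272,165) and (314,175), turntable marks at (290,145) and (294,201). The centre is about (557,-190), the key lies at 3.3° and the handle at 76.3°, so the wheel needs about 73° clockwise. I move over it first, then turn the tool.

>>> carry_out --pt "0 0 0 39.25 41.4 2 0" --pt "0 0 0 78.5 82.8 4 0" --pt "0 0 0 117.75 124.2 6 0" --pt "0 0 0 157 165.6 8 0" --pt "0 0 0 196.25 207 10 0"

```text
clock: 0.82
position: [323.4, 328.1, 235.3]
ee_rot: [0.986, -0.167, 0.0, -0.0]
contact_force: [1.4, 0.3, 0.3]
gripper_width: 42.5
grasp_force: 0.0
```

>>> carry_out --pt "0 0 0 39.25 41.4 2 0" --pt "0 0 0 78.5 82.8 4 0" --pt "0 0 0 117.75 124.2 6 0" --pt "0 0 0 157 165.6 8 0" --pt "0 0 0 196.25 207 10 0"

```text
clock: 1.45
position: [440.5, 68.1, 225.5]
ee_rot: [0.986, -0.167, 0.0, -0.0]
contact_force: [0.9, 1.2, 0.7]
gripper_width: 42.9
grasp_force: 0.0
```

>>> carry_out --pt "0 0 0 39.25 41.4 2 0" --pt "0 0 0 78.5 82.8 4 0" --pt "0 0 0 117.75 124.2 6 0" --pt "0 0 0 157 165.6 8 0" --pt "0 0 0 196.25 207 10 0"

```text
clock: 2.08
position: [557.7, -192.1, 215.1]
ee_rot: [0.986, -0.167, -0.0, -0.0]
contact_force: [1.5, 0.0, 0.4]
gripper_width: 42.8
grasp_force: 0.0
```

>>> carry_out --pt "0 0 0.17 0 0 0 0" --pt "0 0 0.34 0 0 0 0" --pt "0 0 0.51 0 0 0 0" --pt "0 0 0.68 0 0 0 0" --pt "0 0 0.85 0 0 0 0"

```text
clock: 2.7
position: [557.0, -190.2, 215.0]
ee_rot: [0.828, -0.561, -0.0, 0.0]
contact_force: [-0.6, -0.2, -0.8]
gripper_width: 42.4
grasp_force: 0.0
```

>>> carry_out --pt "0 0 0.17 0 0 0 0" --pt "0 0 0.34 0 0 0 0" --pt "0 0 0.51 0 0 0 0" --pt "0 0 0.625 0 0 0 0" --pt "0 0 0.625 0 0 0 0"

```text
clock: 3.32
position: [557.0, -190.2, 215.1]
ee_rot: [-0.618, 0.786, 0.0, -0.0]
contact_force: [0.3, 0.9, 0.2]
gripper_width: 42.8
grasp_force: 0.0
```

>>> carry_out --pt "0 0 0 0 0 30 0" --pt "0 0 0 0 0 55 0" --pt "0 0 0 0 0 68 0" --pt "0 0 0 0 0 76 0" --pt "0 0 0 0 0 76 0"

```text
clock: 3.95
position: [557.3, -190.3, 139.3]
ee_rot: [-0.618, 0.787, 0.0, -0.0]
contact_force: [-0.8, 0.1, -0.2]
gripper_width: 42.8
grasp_force: 0.0
```

>>> carry_out --pt "0 0 0 0 0 0 -1" --pt "0 0 0 0 0 0 -1" --pt "0 0 0 0 0 0 -1" --pt "0 0 0 0 0 0 -1" --pt "0 0 0 0 0 0 -1"

```text
clock: 4.58
position: [558.0, -190.3, 140.4]
ee_rot: [-0.618, 0.787, -0.001, 0.001]
contact_force: [1.1, 0.9, 5.4]
gripper_width: 15.1
grasp_force: 61.3
```

>>> carry_out --pt "0 0 0.08 0 0 1 -1" --pt "0 0 0.2 0 0 2 -1" --pt "0 0 0.34 0 0 2 -1" --pt "0 0 0.48 0 0 2 -1" --pt "0 0 0.6 0 0 2 -1"

```text
clock: 5.2
position: [558.9, -191.2, 140.3]
ee_rot: [-0.356, 0.934, -0.002, 0.002]
contact_force: [0.0, -1.6, 10.8]
gripper_width: 15.1
grasp_force: 62.2
```

>>> carry_out --pt "0 0 0.1 0 0 1 -1" --pt "0 0 0.2 0 0 1 -1" --pt "0 0 0.3 0 0 1 -1" --pt "0 0 0.4 0 0 1 -1" --pt "0 0 0.48 0 0 1 -1"

```text
clock: 5.82
position: [558.7, -193.2, 139.6]
ee_rot: [-0.125, 0.992, -0.003, 0.002]
contact_force: [0.0, -8.7, 9.0]
gripper_width: 15.0
grasp_force: 61.9
```

>>> carry_out --pt "0 0 0.06 0 0 2 -1" --pt "0 0 0.12 0 0 4 -1" --pt "0 0 0.17 0 0 6 -1" --pt "0 0 0.19 0 0 7 -1" --pt "0 0 0.19 0 0 7 -1"

```text
clock: 6.45
position: [556.5, -190.1, 128.5]
ee_rot: [-0.03, 1.0, 0.0, -0.001]
contact_force: [1.5, -0.5, -3.6]
gripper_width: 15.7
grasp_force: 60.1
```

>>> carry_out --pt "0 0 0 0 0 1 -1" --pt "0 0 0 0 0 2 -1" --pt "0 0 0 0 0 3 -1" --pt "0 0 0 0 0 4 -1" --pt "0 0 0 0 0 4 -1"

```text
clock: 7.08
position: [556.5, -190.1, 128.4]
ee_rot: [-0.031, 1.0, -0.0, -0.0]
contact_force: [-6.2, 4.2, 13.2]
gripper_width: 15.0
grasp_force: 62.7
```

Pressing harder gave no more travel at z 128.4, a 12 mm drop, so it looks home. I relax the press, open and rise.

>>> carry_out --pt "0 0 0 0 0 -3 -1" --pt "0 0 0 0 0 -3 0" --pt "0 0 0 0 0 -3 0" --pt "0 0 0 0 0 -3 0" --pt "0 0 0 0 0 -3 0"

```text
clock: 7.7
position: [557.2, -190.3, 128.1]
ee_rot: [-0.03, 1.0, -0.0, -0.0]
contact_force: [-0.5, 0.3, -0.2]
gripper_width: 43.0
grasp_force: 0.0
```

>>> carry_out --pt "0 0 0 0 0 -15 0" --pt "0 0 0 0 0 -50 0" --pt "0 0 0 0 0 -100 0" --pt "0 0 0 50 0 -100 0" --pt "0 0 0 110 0 -100 0"

```text
clock: 8.32
position: [447.1, -197.0, 229.8]
ee_rot: [-0.031, 1.0, -0.0, 0.001]
contact_force: [-0.1, -0.5, 0.5]
gripper_width: 43.0
grasp_force: 0.0
```

Run:
```python
from h import *
i=get_image("top");j=get_image("side")
a=cv2.resize(i["color"][110:225,240:345],(400,438),interpolation=cv2.INTER_CUBIC);b=cv2.resize(j["color"][130:235,170:275],(390,438),interpolation=cv2.INTER_CUBIC)
cv2.imwrite("pics/c2.png",np.hstack([a,b]))
s=read_state();print(s["position"],s["contact_force"],s["gripper_width"])
for b in blobs(i,(18,150,60),(32,255,255),(240,110,345,225)):print(b,ray(i,*b[0],141).round(1))
for b in blobs(i,(0,150,90),(8,255,255),(240,110,345,225)):print(b[:2],ray(i,*b[0],78).round(1))
for b in blobs(j,(18,130,60),(32,255,255),(205,148,255,190)):print("side",b,ray(j,*b[0],138).round(1))
```

```text
[ 441.34335212 -196.72771337  228.95340638] [ 1.12742736  0.26553009 -0.16010169] 42.623996221337215
(array([290.4, 146.3]), np.int32(11)) [ 626.8 -186.7   78. ]
side (array([222.8, 148.4]), np.int32(9), ((223.0, 148.5), (1.0, 4.0), 90.0)) [ 583.8 -246.3  138. ]
side (array([230.4, 164.3]), np.int32(206), ((230.0, 166.0), (14.0, 22.0), 90.0)) [ 553.1 -180.   138. ]
```

View pics/c2.png

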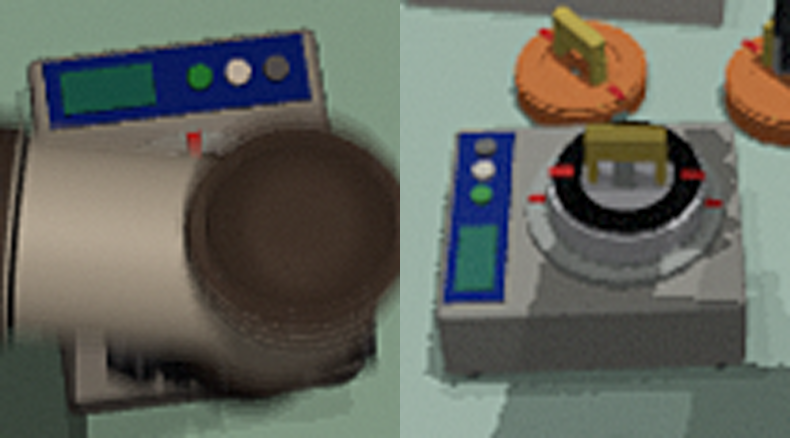

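Side view: the wheel marks line up with the turntable marks, but the arm blocks the top view. I move aside to verify the height.

>>> carry_out --pt "0 0 0 0 50 -10 0" --pt "0 0 0 0 100 -20 0" --pt "0 0 0 0 150 -30 0" --pt "0 0 0 0 200 -30 0" --pt "0 0 0 0 250 -30 0"

```text
clock: 9.05
position: [432.4, 54.4, 259.9]
ee_rot: [-0.031, 1.0, 0.0, 0.001]
contact_force: [0.6, 0.4, 0.5]
gripper_width: 42.5
grasp_force: 0.0
```

Run:
```python
from h import *
i=get_image("top");j=get_image("side")
a=cv2.resize(i["color"][110:225,240:345],(400,438),interpolation=cv2.INTER_CUBIC);b=cv2.resize(j["color"][130:235,170:275],(390,438),interpolation=cv2.INTER_CUBIC)
cv2.imwrite("pics/c3.png",np.hstack([a,b]))
s=read_state();print(s["position"],s["contact_force"],s["clock"])
for b in blobs(i,(18,150,60),(32,255,255),(240,110,345,225)):print(b,ray(i,*b[0],141).round(1))
for b in blobs(i,(0,150,90),(8,255,255),(240,110,345,225)):print(b[:2],ray(i,*b[0],78).round(1),ray(i,*b[0],118).round(1))
c=np.array([557.5,-190.3,0]);u=np.array([.9983,.0576,0])
for H in(54,66):
  for k in(-30,30):
    P=c+u*k+[0,0,78+H+11];print(H,k,"top",px(i,P).round(1),"side",px(j,P).round(1))
```

```text
[432.69282729  56.21666262 259.75637832] [-0.38264792 -0.35804238  0.81011476] 9.15
(array([293. , 168.8]), np.int32(170), ((292.8443603515625, 168.50973510742188), (25.325586318969727, 6.986368656158447), 86.42366790771484)) [ 554.8 -188.9  141. ]
(array([293. , 183.5]), np.int32(10), ((293.0, 183.5), (1.0, 4.0), 90.0)) [ 520.4 -189.   141. ]
(array([290.7, 149.1]), np.int32(35)) [ 619.7 -187.5   78. ] [ 608.1 -185.   118. ]
(array([293.5, 193.6]), np.int32(31)) [ 509.3 -194.4   78. ] [ 501.5 -191.7  118. ]
(array([293.8, 201.6]), np.int32(18)) [ 489.9 -195.1   78. ] [ 482.8 -192.4  118. ]
54 -30 top [294.4 180.3] side [240.1 160.7]
54 30 top [292.9 154.7] side [218.4 160.1]
66 -30 top [294.8 179.1] side [240.  157.3]
66 30 top [293.3 153.3] side [218.1 156.7]
```

View pics/c3.png

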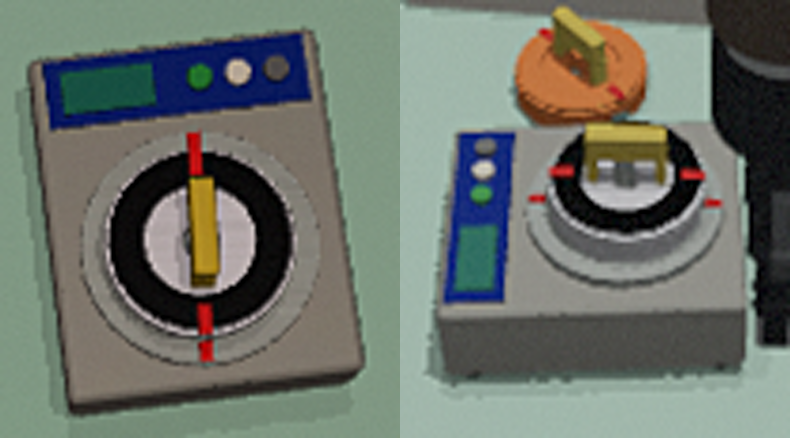

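All red marks are in line in both views. The handle's top edge in the side view is near row 160, against 160 predicted for home and 157 for perched. The arm is clear.

```bash
python3 -c "
from bench import *
print(job_done())"
```

```text
the job is handed in; nothing more can be done
None
```

The yellow-handled wheel was turned about 73° clockwise, dropped 12 mm onto its turntable with the red marks in line, and was let go; the blue-handled wheel was never touched, and I handed the job in about 9 s into the 29 s limit (no verdict came back).

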